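# Fit the pattern roller into its spring cradle

### The arm

A 6-joint arm with a two-finger parallel gripper is mounted at the origin on a cart in front of the work surface, level with it; the furniture and walls round the work are solid. World frame = base frame: x ahead of the robot, y to its left, z up, the work surface at z = 0. Lengths are in m, angles in rad, forces in N, time in s.
With the tool pointing down it reaches from about 0.225 to 0.725 m from the base axis. Payload 3.1 kg.
Tool frame: the origin (TCP) lies midway between the tips of the shut fingers; the grasp point (between the pads) lies 19 mm behind it (robot.grip_depth is the distance from the TCP to the grasp point, in m); z points along the fingers, y is the line along which they close (so a half turn about z gives the same grasp; the last joint's range is limited). The gripper opens to 85 mm and grips with 20 to 120 N. Pads are 22 mm wide; open, the fingers measure 114 mm over their backs; the gripper's body (76 mm by 85 mm) begins 54 mm behind the grasp point. The pads swing forward as they close: fully open they stand 13 mm farther back than shut.
Start: joints at [1.113, 0.048, 0.099, 1.622, 0, 1.443], TCP at [0.17, 0.497, 0.231] pointing down, gripper open.
Joint ranges: [-2.91, 2.91], [-0.99, 1.94], [-1.21, 1.42], [-2.12, 2.29], [-1.49, 1.47], [-3.14, 3.14]. Speed limits (rad/s): [2.79, 2.79, 3.14, 3.14, 3.14, 3.14].

### API

Orientations are given as [roll, pitch, yaw] about the fixed x, y, z axes, in that order (R = Rz(yaw) Ry(pitch) Rx(roll)).
In Python, from workcell import robot gives the robot as it stands. The module is installed in compiled form; this text tells all that it offers.
- The arm moves only by the tool apply_moves, never from a script. Its argument "steps" is a list of rows, each a list of 7 numbers: the shift along the tool's x, y, z in units of 0.04 m (1.0 is 0.04 m), then the turn, a rotation vector about the tool's x, y, z in units of 180 degrees (1.0 is 180 degrees), then the opening, from 0 (shut) to 1 (fully open). In form: [[tx, ty, tz, rx, ry, rz, claw], ...]. A call has 1 to 12 rows; each row shifts and turns the commanded pose from where the row before left it, along the tool's axes as they then stand; what a row does not reach is not made up. A row lasts 1/10 s, in which the tool goes at most 50 mm and 8.59 degrees, less where a joint would pass 70% of its speed; a pose out of reach is approached as far as the arm can. A call with a number of a shift or a turn outside -1 to 1 is refused whole. A call with a gripper value outside its range is refused whole. The fingers move at their own pace and stop on an object; "newtons" is the grip in N (left out, the last holds). Time passes only in rows, so rows that do not move let the fingers close. It gives the time, the measured TCP pose, the force, the opening and the grip force at its end, in the units of the state.
- robot.get_obs(): the state, without advancing time (a new reading comes with each control period).
- robot.camera(name): name is "side" or "top"; returns the picture (420x560x3 uint8, blue, green, red); there is no depth.
- robot.camera_model(name): a dict with "mtx" (3x3 intrinsics, pixels), "R" (3x3) and "t" (3): a world point X has camera coordinates R X + t. Camera axes: x right, y down, z forward; pixel columns grow to the right and rows downward; lengths in m; the calibration is good to about 2 mm. A picture is of the moment at which its call begins. camera_model takes no time and is no camera call.
- robot.close_job(): hands the job in; it is judged then, once.
Trained networks look in the newest picture that a camera, given by its name, has taken for a name from the list of things; names that differ only in an ending like _2 or _b are one class to them, and where a whole thing is asked for, a point or a joint stands for the part that bears it (a point fixed in the world has none). Each returns a list of dicts, best first, with "conf" (0 to 1); they miss things now and then, are a little off and sometimes report something else, mostly with a low value. They report only what shows in the picture. A call takes as long as a camera call. They do not tell look-alikes from the thing itself.
- robot.look_for(label, camera): "xyz" ([x, y, z] in m, in world coordinates, good to about 4 mm: the middle of the surface that is visible of it).
- robot.tip_of(label, camera): "xyz" ([x, y, z] in m, in world coordinates, good to about 4 mm: a listed point, or the origin of a listed thing).
The state is a dict: "clock": time; "joint_pos": joint angles; "joint_velocities": joint speeds; "joint_torque": joint torques, N m; "ee_pos": TCP position; "ee_rot": TCP orientation; "force": force on the tool from outside, world axes, zero at the start; "torque": the same for the moment, N m; "opening": finger opening in m; "grasp_force": force on a finger pad.
Only numpy, scipy, OpenCV 4.12 (cv2) and the standard library are available. Lean on these libraries where they do the work, as an engineer would, in place of code of your own. Each camera call takes 0.05 s, during which the arm holds its last target. There are 200 camera calls.

### The job

Take the pattern roller with the longer axle ends from the wooden rest and fit it into the grey steel cradle: put one axle end under the roof of the spring head with the roller tipped, press the spring plunger back (just far enough: beyond 13 mm, about 16 N, its spring is damaged), then tip the other end down into the open bay until the roller lies level, fully home in both ends and held by the spring. Work gently, never forcing the roller against the cradle, and leave the roller with the short axle ends, the bowl, the white pot and the tile sample where they are.

Things in the scene. Friction and masses are not known exactly. Their poses are not given: they have to be found in the camera images.
- roller: The roller to fit: plaster cylinder 36 mm in diameter and 60 mm long on a steel axle 12 mm in diameter and 110 mm long, about 0.23 kg. The axle, a tight press fit, stands off the middle by up to 6 mm either way, unmeasured, so its ends stick out 19 to 31 mm. Origin at the centre of the plaster body, y along the axis. It starts level in one of the two places of the rest; either end may go in the head.
- short_roller: The roller to leave alone: same plaster body, 36 mm by 60 mm, but axle ends only 13 mm long (86 mm over all). Origin at its centre, y along its axis. It lies in the other place of the rest.
- rest: Low fixed wooden rest, 200 mm (x) by 76 mm (y), board 8 mm thick. Origin at the centre of its underside. Places at x = -55 and +55 mm: a roller lies along y in two pairs of V supports (19 to 25 mm either side of y = 0, 35 mm high) with its axis 40 mm above the worktop; between the supports it can be gripped from above.
- cradle: Fixed grey steel cradle; base plate 84 mm (x) by 180 mm (y, -77 to +103), 8 mm thick. Origin on its underside, below the middle of the fitted axle; y runs along the fitted roller towards the spring head. Between head (+y) and bay (-y) there is only the base plate. The roller can be lowered into the bay only while the plunger is pressed back by at least 10 mm.
- head (a point): Middle of the slot floor at the mouth of the spring head: cradle y = 40 mm, 40 mm high, axes as the cradle's. The slot is 15 mm wide (x), runs 26 mm to +y, its mouth flared and open to -y; from 10 mm inside the mouth on a roof covers it (underside 59 mm, top 65 mm above the worktop). An axle end enters freely with the roller tipped by about 26 degrees.
- bay (a point): Middle of the bay floor at the foot of its fixed end wall: cradle y = -55 mm, 40 mm high, axes as the cradle's. The bay is a saddle 15 mm wide (x), open above, that runs 15 mm to +y; its cheeks flare upward to 57 mm and the end wall's top is 52 mm above the worktop. The fitted axle end lies on this floor against the wall.
- seat (a point): Point of the cradle where the middle of the fully fitted axle belongs (the plaster body then lies up to 6 mm to either side along y): 46 mm above the cradle's origin, axes as the cradle's.
- plunger (a joint): Travel of the spring plunger in the spring head (brass disc 10 mm in diameter, centred 46 mm high): 0 free, with its face at cradle y = 46 mm; grows towards +y. The spring needs 3 N to start and 1 N more for each mm: 9 mm (12 N) with the roller fitted, over 13 mm (16 N) it is damaged; the stop is at 18 mm.
- bowl: Small black bowl, 69 mm wide and 38 mm high, between rest and cradle. Origin at the centre of its underside. Leave alone.
- pot: White pot, 73 mm wide and 96 mm high, behind the cradle. Origin at the centre of its underside. Leave alone.
- tile_sample: L-shaped standing test tile, 34 x 46 x 50 mm, to the left behind the cradle. Origin at the centre of its underside. Leave alone.
Mind the look-alikes: they are no part of the job. Leave any orange or red look-alike of the roller alone.

How it is judged:
By the outcome, as a careful person would: the job done as asked, in the order asked, and still so for the second after the job is handed in, with the robot touching nothing.
It also fails if it takes over 54 s, if anything falls off the work surface, if the arm or the gripper's body presses on something with over 40 N, if the wrist force passes 120 N, or if a joint passes its speed limit or range.

## Working session

There is one attempt and no reset: what is moved stays moved. The work goes in short steps, Python scripts to look and compute and a tool call to move; the robot and the scene stay as the last step left them, time stands still between calls to the robot, and variables do not carry over. Pictures are saved under pics/ and viewed, at most 12 in all, crops included, and the job is handed in when it is done.

Besides the shell and the picture viewer there is one more tool, called by a JSON object that holds its "fn" and its "kwargs", one argument or row to a line. apply_moves: Moves the arm, as the interface text tells. Shifts and turns lie within -1 to 1; 1 stands for 0.04 m of shift or 180 degrees of turn. Its arguments: {"type":"object","properties":{"steps":{"type":"array","items":{"type":"array","items":{"type":"number","minimum":-1,"maximum":1}}},"newtons":{"type":"number"}},"required":["steps"]}

```bash
mkdir -p pics; python3 - <<'E'
from workcell import robot
import cv2,numpy as np
for c in("top","side"):
    cv2.imwrite(f"pics/{c}0.png",robot.camera(c)); m=robot.camera_model(c); print(c,np.round(m["mtx"],1).tolist(),np.round(m["R"],3).tolist(),np.round(m["t"],3).tolist())
    for l in("roller","short_roller","rest","cradle","head","bay","seat"):
        print(l,[(np.round(d["xyz"],3).tolist(),round(d["conf"],2)) for d in robot.tip_of(l,c)[:3]])
print(robot.get_obs())
E
```

```text
top [[387.2, 0.0, 273.6], [0.0, 387.2, 202.9], [0.0, 0.0, 1.0]] [[-0.021, -0.999, -0.032], [-0.998, 0.023, -0.052], [0.053, 0.031, -0.998]] [0.072, 0.556, 1.074]
roller [([0.349, 0.235, 0.018], 0.72), ([0.335, -0.334, 0.02], 0.62), ([0.447, -0.238, 0.038], 0.6)]
short_roller [([0.559, -0.239, 0.038], 0.67)]
rest [([0.505, -0.241, 0.003], 0.89)]
cradle [([0.486, 0.138, 0.003], 0.94)]
head [([0.49, 0.136, 0.044], 0.71), ([0.494, 0.174, 0.041], 0.64)]
bay [([0.489, 0.081, 0.044], 0.86)]
seat [([0.492, 0.14, 0.046], 0.97)]
side [[482.0, 0.0, 271.8], [0.0, 482.0, 188.9], [0.0, 0.0, 1.0]] [[-0.999, 0.046, -0.018], [0.033, 0.347, -0.937], [-0.037, -0.937, -0.348]] [0.551, 0.026, 1.562]
roller [([0.335, -0.335, 0.014], 0.75), ([0.351, 0.235, 0.016], 0.57), ([0.45, -0.24, 0.043], 0.56)]
short_roller [([0.594, -0.036, 0.003], 0.55), ([0.56, -0.239, 0.04], 0.4)]
rest [([0.507, -0.238, -0.001], 0.57), ([0.489, 0.178, 0.045], 0.31)]
cradle [([0.493, 0.14, 0.004], 0.92)]
head [([0.489, 0.175, 0.042], 0.74)]
bay [([0.491, 0.088, 0.044], 0.59), ([0.602, 0.4, 0.0], 0.44), ([0.488, 0.14, 0.047], 0.4)]
seat [([0.489, 0.137, 0.044], 0.57)]
{'clock': 0.8, 'joint_pos': array([ 1.11321749e+00,  4.79139474e-02,  9.92348531e-02,  1.62203520e+00,
       -1.04955582e-06,  1.44298507e+00]), 'joint_velocities': array([ 5.74272864e-05, -5.45646942e-04,  9.04378618e-04, -1.17534863e-03,
       -1.55033328e-03, -1.40943672e-03]), 'joint_torque': array([ 6.69118272e-04, -3.38585079e+01,  3.20126545e+01,  7.77587684e-04,
       -8.15846010e-05,  9.06803848e-06]), 'ee_pos': array([0.17002066, 0.49669687, 0.23137387]), 'ee_rot': array([3.14151142e+00, 1.14977055e-05, 2.81182508e+00]), 'force': array([-0.86754489, -0.03690169,  0.58651041]), 'torque': array([-0.03850212,  0.05714316,  0.00029826]), 'grasp_force': 0.0, 'opening': 0.08563099240435419}
```

```bash
python3 - <<'E'
import cv2
a=cv2.imread("pics/top0.png");cv2.imwrite("pics/a.png",cv2.resize(a[100:360,120:480],None,fx=2.2,fy=2.2,interpolation=cv2.INTER_CUBIC))
E
```

```text
(no output)
```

View pics/a.png

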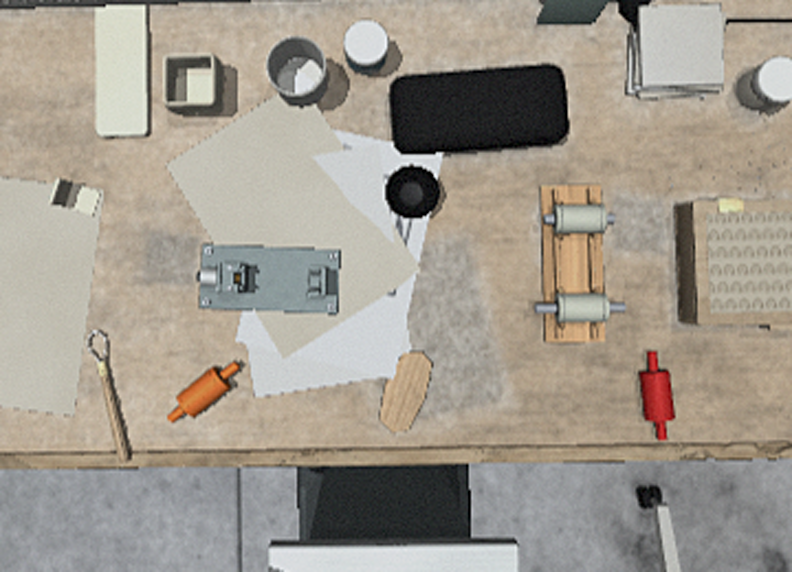

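View pics/side0.png

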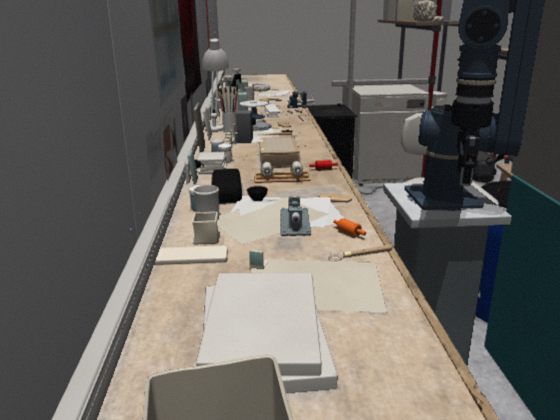

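```bash
python3 - <<'E'
import cv2,numpy as np
a=cv2.imread("pics/top0.png")
c=cv2.resize(a[204:246,206:278],None,fx=10,fy=10,interpolation=cv2.INTER_CUBIC)
d=cv2.resize(a[180:260,350:420],None,fx=7,fy=7,interpolation=cv2.INTER_CUBIC)
cv2.imwrite("pics/c.png",c);cv2.imwrite("pics/d.png",d)
E
```

```text
(no output)
```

View pics/c.png

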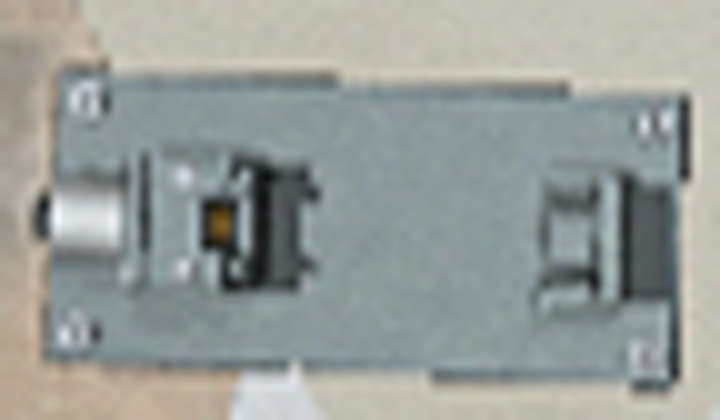

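View pics/d.png

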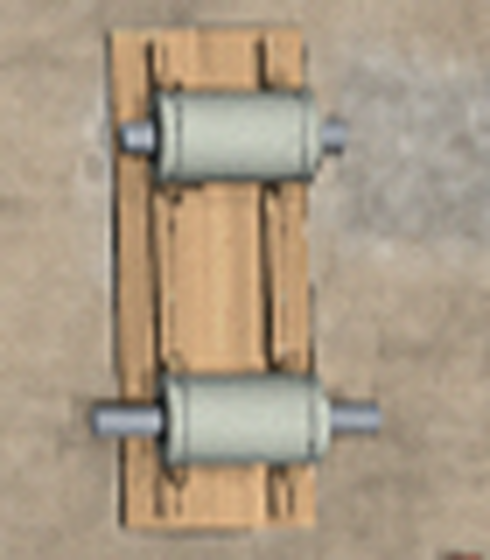

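```bash
cat > h.py <<'E'
from workcell import robot
import numpy as np
def bp(c,u,v,z):
    m=robot.camera_model(c);R=np.array(m["R"]);t=np.array(m["t"])
    d=R.T@np.linalg.solve(m["mtx"],[u,v,1.]);o=-R.T@t
    return o+d*(z-o[2])/d[2]
E
python3 - <<'E'
from h import *
f=lambda p,k,u0,v0,z:bp("top",u0+(p[0]+.5)/k-.5,v0+(p[1]+.5)/k-.5,z)
C=[f(p,10,206,204,.008) for p in((57,72),(684,97),(672,382),(45,359))]
print(np.round(C,4))
for i in range(4): print(np.linalg.norm(C[i]-C[(i+1)%4]))
d1=C[0]-C[1];d2=C[3]-C[2];print([np.degrees(np.arctan2(-d[0],d[1])) for d in(d1,d2)])
ax=(d1+d2);ax/=np.linalg.norm(ax);ctr=np.mean(C,0);print("axis",ax,"origin",ctr-ax*.013)
for n,p in dict(axL=(92,420),axR=(381,416),bL=(165,418),bR=(327,418)).items(): print(n,f(p,7,350,180,.040))
R=[f(p,7,350,180,.008) for p in((108,30),(303,30),(315,526),(122,526))];print(np.round(R,4),np.mean(R,0),R[0]-R[3],R[1]-R[2])
# cradle feature checks
for n,p in dict(bayfloorMid=(572,235),wallface=(597,237),mouthTop=(318,225),plungerknob=(40,217)).items(): print(n,f(p,10,206,204,.046))
E
```

```text
[[0.5397 0.238  0.008 ]
 [0.5286 0.0596 0.008 ]
 [0.4484 0.0647 0.008 ]
 [0.4584 0.2424 0.008 ]]
0.17867904366965653
0.08042783413493018
0.17798953559203928
0.08144145053018279
[np.float64(-3.5537134915962714), np.float64(-3.2280386823866705)]
axis [0.0591529  0.99824893 0.        ] origin [0.49301118 0.13820853 0.008     ]
axL [ 0.4509333  -0.18113944  0.04      ]
axR [ 0.45025211 -0.29224344  0.04      ]
bL [ 0.45114318 -0.20928664  0.04      ]
bR [ 0.44989599 -0.27152126  0.04      ]
[[ 0.6058 -0.199   0.008 ]
 [ 0.6039 -0.2768  0.008 ]
 [ 0.4057 -0.2741  0.008 ]
 [ 0.4071 -0.1979  0.008 ]] [ 0.5056063  -0.23693136  0.008     ] [ 0.19871562 -0.00111635  0.        ] [ 0.19822911 -0.00264193  0.        ]
bayfloorMid [0.49067506 0.08983629 0.046     ]
wallface [0.48998662 0.08301678 0.046     ]
mouthTop [0.49486964 0.15935085 0.046     ]
plungerknob [0.49867599 0.23580345 0.046     ]
```

{"fn": "apply_moves", "kwargs": {
  "steps": [
    [-0.524, -0.629, 0, 0, 0, 0, 1],
    [-0.524, -0.629, 0, 0, 0, 0, 1],
    [-0.524, -0.629, 0, 0, 0, 0, 1],
    [-0.524, -0.629, 0, 0, 0, 0, 1],
    [-0.524, -0.629, 0, 0, 0, 0, 1],
    [-0.524, -0.629, 0, 0, 0, 0, 1],
    [-0.524, -0.629, 0, 0, 0, 0, 1],
    [-0.524, -0.629, 0, 0, 0, 0, 1],
    [-0.524, -0.629, 0, 0, 0, 0, 1],
    [-0.524, -0.629, 0, 0, 0, 0, 1],
    [-0.524, -0.629, 0, 0, 0, 0, 1],
    [-0.524, -0.629, 0, 0, 0, 0, 1]
  ]
}}

```text
clock: 2.0
ee_pos: [0.3105, 0.1284, 0.2316]
ee_rot: [3.141, 0.001, 2.812]
force: [1.2, 0.3, -0.2]
opening: 0.0854
grasp_force: 0.0
```

{"fn": "apply_moves", "kwargs": {
  "steps": [
    [-0.524, -0.629, 0, 0, 0, 0, 1],
    [-0.524, -0.629, 0, 0, 0, 0, 1],
    [-0.524, -0.629, 0, 0, 0, 0, 1],
    [-0.524, -0.629, 0, 0, 0, 0, 1],
    [-0.524, -0.629, 0, 0, 0, 0, 1],
    [-0.524, -0.629, 0, 0, 0, 0, 1],
    [-0.524, -0.629, 0, 0, 0, 0, 1],
    [-0.524, -0.629, 0, 0, 0, 0, 1],
    [-0.524, -0.629, 0, 0, 0, 0, 1],
    [-0.524, -0.629, 0, 0, 0, 0, 1],
    [-0.524, -0.629, 0, 0, 0, 0, 1],
    [-0.524, -0.629, 0, 0, 0, 0, 1]
  ]
}}

```text
clock: 3.2
ee_pos: [0.4507, -0.2389, 0.2314]
ee_rot: [3.142, 0.0, 2.811]
force: [1.1, 0.0, 0.4]
opening: 0.0854
grasp_force: 0.0
```

{"fn": "apply_moves", "kwargs": {
  "steps": [
    [0, 0, 0.3, 0, 0, 0.0441, 1],
    [0, 0, 0.3, 0, 0, 0.0441, 1],
    [0, 0, 0.3, 0, 0, 0.0441, 1],
    [0, 0, 0.3, 0, 0, 0.0441, 1],
    [0, 0, 0.3, 0, 0, 0.0441, 1],
    [0, 0, 0.3, 0, 0, 0.0441, 1],
    [0, 0, 0.3, 0, 0, 0.0441, 1],
    [0, 0, 0, 0, 0, 0.0441, 1],
    [0, 0, 0, 0, 0, 0.0441, 1],
    [0, 0, 0, 0, 0, 0, 1],
    [0, 0, 0, 0, 0, 0, 1]
  ]
}}

```text
clock: 4.3
ee_pos: [0.4505, -0.2376, 0.1474]
ee_rot: [3.141, 0.0, 1.568]
force: [0.2, 0.6, -0.2]
opening: 0.0856
grasp_force: 0.0
```

{"fn": "apply_moves", "kwargs": {
  "steps": [
    [0, 0, 0.5, 0, 0, 0, 1],
    [0, 0, 0.5, 0, 0, 0, 1],
    [0, 0, 0.5, 0, 0, 0, 1],
    [0, 0, 0.5, 0, 0, 0, 1],
    [0, 0, 0.4, 0, 0, 0, 1],
    [0, 0, 0.35, 0, 0, 0, 1],
    [0, 0, 0.25, 0, 0, 0, 1],
    [0, 0, 0.15, 0, 0, 0, 1],
    [0, 0, 0.08, 0, 0, 0, 1],
    [0, 0, 0, 0, 0, 0, 1]
  ]
}}

```text
clock: 5.3
ee_pos: [0.4505, -0.2376, 0.0181]
ee_rot: [3.142, 0.0, 1.565]
force: [0.1, 0.0, 0.1]
opening: 0.0853
grasp_force: 0.0
```

```bash
python3 - <<'E'
from h import *
import cv2
a=robot.camera("top");s=robot.camera("side")
d=cv2.resize(a[180:260,350:420],None,fx=7,fy=7,interpolation=cv2.INTER_CUBIC)
e=cv2.resize(s[140:190,240:340],(780,390),interpolation=cv2.INTER_CUBIC)[:,:]
e=cv2.resize(s[150:190,255:335],None,fx=3.8,fy=7)
o=np.zeros((560,800,3),np.uint8);o[:560,:490]=d;o[:280,490:794]=e;cv2.imwrite("pics/e.png",o)
E
```

```text
(no output)
```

View pics/e.png

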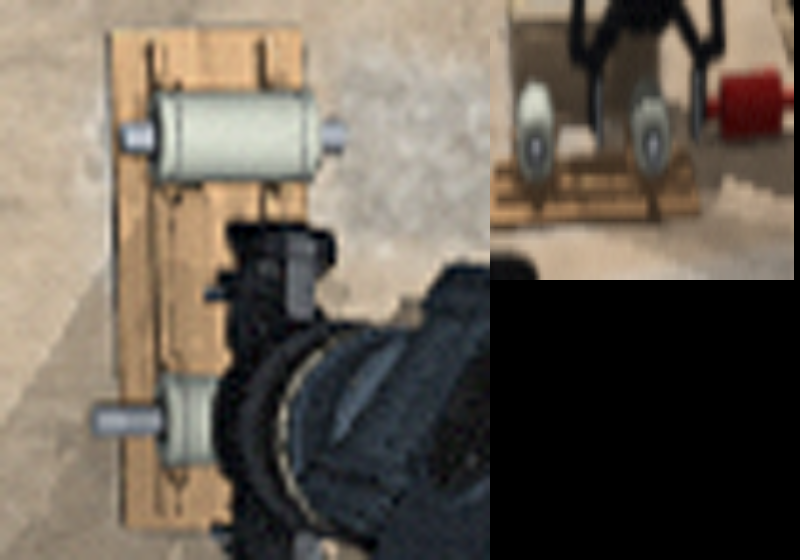

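The fingers straddle the long-axle roller: side view, tips at about (597,135) and (697,135), either side of the roller at (652,145). I close now.

{"fn": "apply_moves", "kwargs": {
  "steps": [
    [0, 0, 0, 0, 0, 0, 0.6],
    [0, 0, 0, 0, 0, 0, 0.5],
    [0, 0, 0, 0, 0, 0, 0.4],
    [0, 0, 0, 0, 0, 0, 0.3],
    [0, 0, 0, 0, 0, 0, 0.2],
    [0, 0, 0, 0, 0, 0, 0.2],
    [0, 0, 0, 0, 0, 0, 0.2],
    [0, 0, 0, 0, 0, 0, 0.2]
  ],
  "newtons": 60
}}

```text
clock: 6.2
ee_pos: [0.448, -0.2377, 0.0187]
ee_rot: [-3.136, 0.001, 1.564]
force: [-7.1, 0.4, 7.3]
opening: 0.0348
grasp_force: 59.1
```

{"fn": "apply_moves", "kwargs": {
  "steps": [
    [0, -0.04, 0, 0, 0, 0, 0.2],
    [0, -0.03, 0, 0, 0, 0, 0.2],
    [0, 0, 0, 0, 0, 0, 0.2]
  ]
}}

```text
clock: 6.5
ee_pos: [0.448, -0.2377, 0.0188]
ee_rot: [3.14, 0.001, 1.565]
force: [-1.6, 0.5, 3.9]
opening: 0.0343
grasp_force: 59.4
```

{"fn": "apply_moves", "kwargs": {
  "steps": [
    [0, 0, -0.1, 0, 0, 0, 0.2],
    [0, 0, -0.25, 0, 0, 0, 0.2],
    [0, 0, -0.4, 0, 0, 0, 0.2],
    [0, 0, -0.5, 0, 0, 0, 0.2],
    [0, 0, -0.5, 0, 0, 0, 0.2],
    [0, 0, -0.5, 0, 0, 0, 0.2],
    [0, 0, -0.25, 0, 0, 0, 0.2],
    [0, 0, 0, 0, 0, 0, 0.2],
    [0, 0, 0, 0, 0, 0, 0.2]
  ]
}}

```text
clock: 7.4
ee_pos: [0.4474, -0.2373, 0.1174]
ee_rot: [-3.141, -0.001, 1.565]
force: [-0.4, 0.4, -2.6]
opening: 0.0346
grasp_force: 60.0
```

```bash
python3 - <<'E'
from h import *
import cv2
a=robot.camera("top");s=robot.camera("side");o=robot.get_obs();p=o["ee_pos"];print(p,o["force"],o["opening"],o["torque"])
def pr(c,X):
    m=robot.camera_model(c);q=np.array(m["mtx"])@(np.array(m["R"])@X+np.array(m["t"]));return q[:2]/q[2]
g=p+[0,0,.023];print(pr("top",g),pr("side",g))
u,v=map(int,pr("side",g))
e=cv2.resize(s[v-35:v+15,u-30:u+30],None,fx=9,fy=9,interpolation=cv2.INTER_CUBIC)
cv2.imwrite("pics/f.png",e);print(u-30,v-35)
E
```

```text
[ 0.4467281  -0.23685898  0.1165042 ] [-0.99828181 -0.25535289 -2.44864445] 0.03441826372227965 [-0.02816956  0.00861307 -0.01526087]
[393.60134438 242.56032441] [297.53984227 140.55417256]
267 105
```

View pics/f.png

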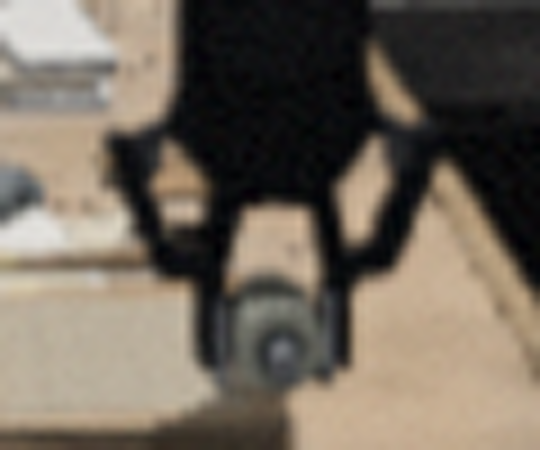

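{"fn": "apply_moves", "kwargs": {
  "steps": [
    [0.3, 0.035, 0, 0, 0, 0, 0.2],
    [0.6, 0.07, 0, 0, 0, 0, 0.2],
    [0.8, 0.09, 0, 0, 0, 0, 0.2],
    [0.8, 0.09, 0, 0, 0, 0, 0.2],
    [0.9, 0.1, 0, 0, 0, 0, 0.2],
    [0.9, 0.1, 0, 0, 0, 0, 0.2],
    [0.9, 0.1, 0, 0, 0, 0, 0.2],
    [0.9, 0.1, 0, 0, 0, 0, 0.2],
    [0.9, 0.1, 0, 0, 0, 0, 0.2],
    [0.8, 0.09, 0, 0, 0, 0, 0.2],
    [0.7, 0.09, 0, 0, 0, 0.0085, 0.2],
    [0.35, 0.055, 0, 0, 0, 0.0085, 0.2]
  ]
}}

```text
clock: 8.7
ee_pos: [0.4897, 0.1193, 0.1172]
ee_rot: [-3.14, -0.001, 1.513]
force: [-0.3, 0.3, -2.7]
opening: 0.0343
grasp_force: 60.0
```

{"fn": "apply_moves", "kwargs": {
  "steps": [
    [0, 0, 0, 0, 0, 0, 0.2],
    [0, 0, 0, 0, 0, 0, 0.2],
    [0, 0, 0, 0, 0, 0, 0.2]
  ]
}}

```text
clock: 9.0
ee_pos: [0.4903, 0.1157, 0.1177]
ee_rot: [-3.141, 0.0, 1.511]
force: [0.1, 0.1, -3.1]
opening: 0.0343
grasp_force: 60.0
```

```bash
python3 - <<'E'
from h import *
import cv2
a=robot.camera("top");s=robot.camera("side");o=robot.get_obs();p=o["ee_pos"];print(p,o["ee_rot"],o["force"])
cv2.imwrite("pics/top_h.png",a)
d=cv2.resize(a[195:255,200:280],None,fx=7,fy=7,interpolation=cv2.INTER_CUBIC)
e=cv2.resize(s[170:240,272:312],None,fx=6,fy=6,interpolation=cv2.INTER_CUBIC)
q=np.zeros((420,800,3),np.uint8);q[:,:560]=d;q[:,560:]=e;cv2.imwrite("pics/g.png",q)
E
```

```text
[0.49058637 0.11544996 0.11791127] [-3.14109397e+00  2.74909572e-04  1.51037868e+00] [ 0.22540162  0.93717281 -3.37698478]
```

View pics/g.png

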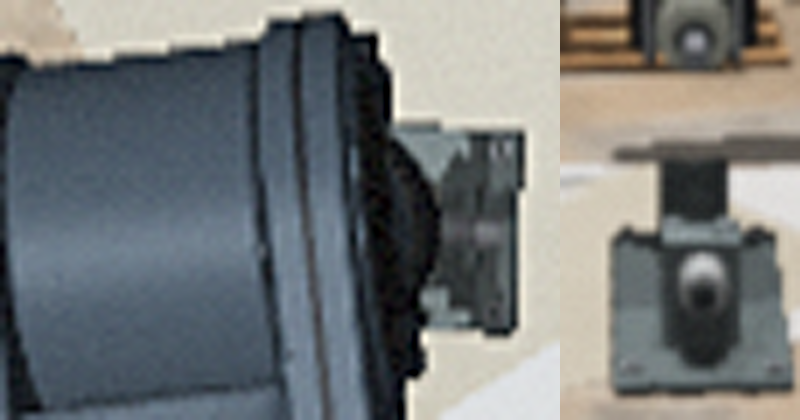

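```bash
python3 - <<'E'
from h import *
def pr(c,X):
    m=robot.camera_model(c);q=np.array(m["mtx"])@(np.array(m["R"])@X+np.array(m["t"]));return np.round(q[:2]/q[2],2)
ax=np.array([.0592,.9982,0])
for x0 in(.491,.493):
  O=np.array([x0,.138,0])
  print(x0,"plate",pr("side",O+ax*.103),"knob",pr("side",O+ax*.1+[0,0,.046]))
T=np.array([.4906,.1155,.1178])
print("axle end",pr("side",T+ax*.0565+[0,0,.0212]),"measured 294.3,176.7; plate 295.5, knob 296.0")
# subpixel centroid of the bright axle end and the knob; plate edges
import cv2
s=robot.camera("side")
e=s[170:183,286:304].astype(int).sum(2)//3;print(e)
print(s[205:222,284:308].astype(int).sum(2)//3)
E
```

```text
0.491 plate [295.96 234.96] knob [295.92 219.12]
0.493 plate [295.23 234.99] knob [295.18 219.14]
axle end [294.76 178.65] measured 294.3,176.7; plate 295.5, knob 296.0
[[ 70  57  61 102 134 146 137 139 135 136 136 130 104  64  49  68  48  14]
 [ 68  55  83 119 135 124 117 114 110 111 117 115 111  73  50  67  46  15]
 [ 65  57  91 120 117 102  96  98  95  94  97 102  99  87  59  69  47  17]
 [ 65  56  90 109 103  96  82  67  66  68  76  93  94  98  71  71  56  35]
 [ 67  62  92 104  94  76  55  55  57  54  54  86  98  96  77  73  60  35]
 [ 67  59  91  97  90  55  47  98 112  95  55  62  89  97  82  74  50  20]
 [ 66  55  84  97  84  50  76 137 153 138  73  55  85  94  84  76  45  16]
 [ 67  51  83  95  89  55  92 137 142 136  78  63  86  89  75  75  56  34]
 [ 71  52  93 101  96  71  85  99  99  99  81  80  89  82  61  70  95 108]
 [ 81  53 106 107  92  87  78  74  72  73  80  90  91  75  52  62  99 120]
 [ 68  52  87  85  84  89  71  69  66  71  80  88  80  68  54  56  72  85]
 [ 59  51  59  64  72  74  70  71  70  69  72  71  62  76  82  77  92 116]
 [131 133 133 132 133 131 126 1
[... 1062 characters left out ...]
05 106 104  95  64  52  68 135 169 175 165 162 167 157 103  61  60
   85  95  96  92  95  94]
 [104 105 106 107  88  62  53  70 128 137 131 108 109 122 129 100  64  60
   85  94  96  95  95  91]
 [108 106 106 107  87  62  54  66 102  95  86  69  69  83  98  96  67  60
   85  94  96  92  95  92]
 [103 108 107 105  86  61  51  61  85  70  50  41  42  50  81  83  61  57
   86  91  97  94  95  91]
 [105 105 105 106  88  65  55  54  78  68  32  25  31  34  76  71  56  62
   86  94  95 104 106 104]
 [107 106 108 108  92  62  53  46  69  61  40  26  28  39  75  68  52  60
   96 109 105 110 116 113]
 [117 122 121 120 100  67  52  44  47  57  49  41  38  47  62  48  49  64
  107 116 114 117 117 114]]
```

```bash
python3 - <<'E'
from h import *
import cv2
def pr(c,X):
    m=robot.camera_model(c);q=np.array(m["mtx"])@(np.array(m["R"])@X+np.array(m["t"]));return np.round(q[:2]/q[2],2)
print("lifted end",pr("side",np.array([.4472,-.181,.1167+.0212])),"meas 298.1,143.9")
print("rest end",pr("side",np.array([.448,-.181,.040])), "short end",pr("side",np.array([.558,-.194,.040])))
s=cv2.imread("pics/side0.png");print(s[161:181,288:306].astype(int).sum(2)//3)
T=np.array([.4906,.1155,.1178])
for d in(.0,.003,.006): print(pr("side",T+[.0033,.0565,.0212+d]))
print(pr("side",T+[.0033,.0505,.0212]))
a=cv2.imread("pics/side0.png");cv2.imwrite("pics/i.png",np.hstack([cv2.resize(a[155:185,262:312],(550,330),interpolation=cv2.INTER_CUBIC)]))
E
```

```text
lifted end [298.96 145.1 ] meas 298.1,143.9
rest end [298.68 171.99] short end [267.4  171.81]
[[ 58  53  55  53  58  71 120 137 157 144 118 113 137 155 161 164 161 158]
 [ 51  49  51  51  72 129 171 184 197 193 173 147 143 155 162 161 157 158]
 [ 52  49  48  51  96 156 186 197 203 201 191 173 152 151 156 157 154 149]
 [ 51  50  52  59 112 160 182 197 203 191 187 181 164 149 148 156 151 148]
 [ 72  73  64  63 118 153 168 180 188 173 175 178 163 133 142 151 150 143]
 [ 72  72  72  62 111 144 153 142 137 132 131 137 146 123 132 148 152 149]
 [114 112  93  77 103 123 122 105  97  87  79  92 110 120 120 148 159 155]
 [151 147 109  76  92 104  98  76  64  62  61  64  87 103  98 145 160 163]
 [158 159 106  68  74  87  92  65  61 103 118  73  77  89 101 149 166 165]
 [156 157 112  81  78  89  89  55  81 144 152  92  74  81 108 155 161 161]
 [164 162 124  93  88  89  91  63  82 123 122  79  76  86  95 118 128 125]
 [124 127 107  89  79  77  87  78  72  84  79  70  85  82  79  72  77  76]
 [ 70  71  71  73  64  61  75  87  70  67  66  72  75  63  60  61  74  78]
 [ 78  80  86  77  67  52  58  67  62  63  60  61  59  43  56  83 119 135]
 [121 119 121  92  71  58  49  51  48  54  50  51  53  47  56  77 105 113]
 [106 108 102  88  73  67  56  47  46  46  46  47  47  60  63  67  64  64]
 [ 70  72  66  64  68  65  55  49  48  51  50  57  62  73  78  74  68  69]
 [ 97 100 101  97  86  81  76  83  57  44  47  76  92  92 104 111 109 117]
 [126 131 128 130 123 117 115 115  74  45  42  73  98  99 110 112 111 114]
 [ 99 105 103 100 103 101  97  98  65  39  39  48  70  80  83  85  83  80]]
[294.78 178.66]
[294.78 177.64]
[294.78 176.61]
[294.58 177.96]
```

View pics/i.png

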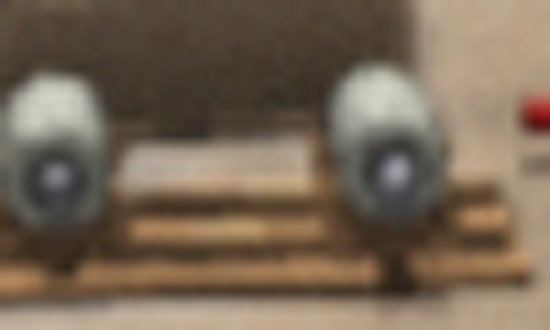

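{"fn": "apply_moves", "kwargs": {
  "steps": [
    [0, -0.033, 0, 0, -0.036, 0, 0.2],
    [0, 0, 0, 0, -0.036, 0, 0.2],
    [0, 0, 0, 0, -0.036, 0, 0.2],
    [0, 0, 0, 0, -0.036, 0, 0.2],
    [0.05, 0, 0.3, 0, 0, 0, 0.2],
    [0.05, 0, 0.35, 0, 0, 0, 0.2],
    [0.05, 0, 0.35, 0, 0, 0, 0.2],
    [0.05, 0, 0.29, 0, 0, 0, 0.2],
    [0, 0, 0, 0, 0, 0, 0.2],
    [0, 0, 0, 0, 0, 0, 0.2]
  ]
}}

```text
clock: 10.15
ee_pos: [0.4885, 0.1002, 0.0682]
ee_rot: [-3.141, 0.452, 1.51]
force: [0.2, 1.0, -3.3]
opening: 0.0342
grasp_force: 60.2
```

```bash
cat >> h.py <<'E'
from scipy.spatial.transform import Rotation
O=np.array([.4906,.138,0]);Y=np.array([.0592,.9982,0]);X=np.array([.9982,-.0592,0])
def st():
    o=robot.get_obs();R=Rotation.from_euler("xyz",o["ee_rot"]).as_matrix();p=o["ee_pos"]
    C=p+R@[.0015,0,-.0212]-O;e=R[:,0];h=C+.055*e
    f=o["force"]+[0,0,2.5]
    print("t",round(o["clock"],2),"C XYZ mm",np.round([C@X*1e3,C@Y*1e3,C[2]*1e3],1),"tilt",round(np.degrees(-np.arcsin(e[2])),2),"yawerr",round(np.degrees(e@X),2),"axle end lower corner",np.round([(h@Y+.006*R[:,2]@Y)*1e3,(h[2]+.006*R[2,2])*1e3],1),"F",np.round([f@X,f@Y,f[2]],1),np.round(o["torque"],2),"grip",round(o["grasp_force"],1),round(o["opening"]*1e3,1))
E
python3 -c "from h import *; st()"
```

```text
t 10.15 C XYZ mm [  0.1 -27.2  86.6] tilt 25.89 yawerr 0.07 axle end lower corner [19.6 57.2] F [ 0.1  1.  -0.8] [ 0.72 -0.03 -0.02] grip 60.2 34.2
```

{"fn": "apply_moves", "kwargs": {
  "steps": [
    [0.1, 0, 0, 0, 0, 0, 0.2],
    [0.1, 0, 0, 0, 0, 0, 0.2],
    [0.1, 0, 0, 0, 0, 0, 0.2],
    [0.1, 0, 0, 0, 0, 0, 0.2],
    [0.05, 0, 0, 0, 0, 0, 0.2],
    [0.05, 0, 0, 0, 0, 0, 0.2],
    [0, 0, 0, 0, 0, 0, 0.2]
  ]
}}

```text
clock: 10.85
ee_pos: [0.4896, 0.1192, 0.0592]
ee_rot: [-3.141, 0.452, 1.512]
force: [-0.1, 0.4, -3.8]
opening: 0.0344
grasp_force: 60.2
```

```bash
python3 -c "from h import *; st()"
```

```text
t 10.85 C XYZ mm [ 0.1 -8.2 77.6] tilt 25.92 yawerr -0.03 axle end lower corner [38.6 48.2] F [-0.1  0.4 -1.3] [ 0.72 -0.05  0.  ] grip 60.2 34.4
```

{"fn": "apply_moves", "kwargs": {
  "steps": [
    [0.04, 0, 0, 0, 0, 0, 0.2],
    [0.04, 0, 0, 0, 0, 0, 0.2],
    [0.02, 0, 0, 0, 0, 0, 0.2],
    [0, 0, 0, 0, 0, 0, 0.2]
  ]
}}

```text
clock: 11.25
ee_pos: [0.4899, 0.1226, 0.0577]
ee_rot: [-3.142, 0.452, 1.512]
force: [-0.0, -0.1, -2.1]
opening: 0.0344
grasp_force: 60.2
```

```bash
python3 -c "from h import *; st()"
```

```text
t 11.25 C XYZ mm [ 0.2 -4.8 76.1] tilt 25.92 yawerr -0.0 axle end lower corner [42.  46.6] F [-0.  -0.1  0.4] [ 0.68 -0.05 -0.04] grip 60.2 34.4
```

{"fn": "apply_moves", "kwargs": {
  "steps": [
    [0.04, 0, 0, 0, 0, 0, 0.2],
    [0.04, 0, 0, 0, 0, 0, 0.2],
    [0.02, 0, 0, 0, 0, 0, 0.2],
    [0, 0, 0, 0, 0, 0, 0.2]
  ]
}}

```text
clock: 11.65
ee_pos: [0.4902, 0.1253, 0.0566]
ee_rot: [3.141, 0.454, 1.511]
force: [-1.5, -4.1, 1.2]
opening: 0.0346
grasp_force: 60.2
```

```bash
python3 -c "from h import *; st()"
```

```text
t 11.65 C XYZ mm [ 0.4 -2.1 75. ] tilt 26.03 yawerr 0.01 axle end lower corner [44.7 45.4] F [-1.2 -4.2  3.7] [-0.29  0.09  0.04] grip 60.2 34.6
```

{"fn": "apply_moves", "kwargs": {
  "steps": [
    [0.03, -0.01, 0, 0, 0, 0, 0.2],
    [0.03, 0, 0, 0, 0, 0, 0.2],
    [0.03, 0, 0, 0, 0, 0, 0.2],
    [0.03, 0, 0, 0, 0, 0, 0.2],
    [0, 0, 0, 0, 0, 0, 0.2]
  ]
}}

```text
clock: 12.15
ee_pos: [0.4905, 0.1288, 0.0557]
ee_rot: [3.14, 0.457, 1.511]
force: [-1.5, -7.6, 5.4]
opening: 0.0343
grasp_force: 60.3
```

```bash
python3 -c "from h import *; st()"
```

```text
t 12.15 C XYZ mm [ 0.4  1.5 74.1] tilt 26.16 yawerr 0.04 axle end lower corner [48.2 44.5] F [-1.  -7.7  7.9] [-1.17  0.27 -0.  ] grip 60.3 34.3
```

```bash
cat >> h.py <<'E'
def plan(cy,cz,th,n,c0=None):
    """rows (tx,tz,ry units) from measured (or given c0=(y,z,th)) to target axle centre, linear"""
    o=robot.get_obs();R=Rotation.from_euler("xyz",o["ee_rot"]).as_matrix()
    C=(o["ee_pos"]+R@[.0015,0,-.0212]-O)*1e3;s=np.array(c0 or [C@Y,C[2],np.degrees(-np.arcsin(R[2,0]))]);g=np.array([cy,cz,th])
    def tcp(q):
        t=np.radians(q[2]);e=np.array([np.cos(t),-np.sin(t)]);m=np.array([np.sin(t),np.cos(t)]);return q[:2]-1.5*e-21.2*m,e,m
    for k in range(n):
        a,b=s+(g-s)*k/n,s+(g-s)*(k+1)/n;(p,e,m),(q,_,_)=tcp(a),tcp(b);d=q-p
        print(np.round([d@e/40,-d@m/40,(a[2]-b[2])/180],3))
E
python3 -c "from h import *; plan(.1,62.4,16,6)"
```

```text
[0.032 0.047 0.009]
[0.031 0.048 0.009]
[0.029 0.048 0.009]
[0.028 0.048 0.009]
[0.027 0.049 0.009]
[0.025 0.049 0.009]
```

{"fn": "apply_moves", "kwargs": {
  "steps": [
    [0.032, 0, 0.047, 0, 0.0094, 0, 0.2],
    [0.031, 0, 0.048, 0, 0.0094, 0, 0.2],
    [0.029, 0, 0.048, 0, 0.0094, 0, 0.2],
    [0.028, 0, 0.048, 0, 0.0094, 0, 0.2],
    [0.027, 0, 0.049, 0, 0.0094, 0, 0.2],
    [0.025, 0, 0.049, 0, 0.0094, 0, 0.2],
    [0, 0, 0, 0, 0, 0, 0.2]
  ]
}}

```text
clock: 12.85
ee_pos: [0.4909, 0.1295, 0.0426]
ee_rot: [3.139, 0.28, 1.509]
force: [-0.8, -8.4, 4.6]
opening: 0.0345
grasp_force: 60.6
```

```bash
python3 -c "
from h import *
st();plan(1.2,59.2,13,4)"
```

```text
t 12.85 C XYZ mm [ 0.8 -1.2 62.6] tilt 16.05 yawerr 0.15 axle end lower corner [50.  41.6] F [-0.3 -8.4  7.1] [-1.46  0.22 -0.03] grip 60.6 34.5
[0.027 0.017 0.004]
[0.027 0.017 0.004]
[0.027 0.017 0.004]
[0.026 0.017 0.004]
```

{"fn": "apply_moves", "kwargs": {
  "steps": [
    [0, 0, 0, 0, 0, 0, 0.2],
    [0.027, -0.01, 0.014, 0, 0.0045, 0, 0.2],
    [0.027, -0.01, 0.014, 0, 0.0045, 0, 0.2],
    [0.027, 0, 0.014, 0, 0.0045, 0, 0.2],
    [0.026, 0, 0.014, 0, 0.0045, 0, 0.2],
    [0, 0, 0, 0, 0, 0, 0.2]
  ],
  "newtons": 100
}}

```text
clock: 13.45
ee_pos: [0.4909, 0.1323, 0.0387]
ee_rot: [3.137, 0.226, 1.508]
force: [1.5, -11.2, 2.4]
opening: 0.0338
grasp_force: 99.5
```

```bash
python3 -c "
from h import *
import cv2
st();plan(1.2,56.6,10,4)
s=robot.camera('side');cv2.imwrite('pics/j.png',cv2.resize(s[185:245,265:325],(600,600),interpolation=cv2.INTER_CUBIC))"
```

```text
t 13.45 C XYZ mm [ 0.6  0.5 59. ] tilt 12.97 yawerr 0.19 axle end lower corner [52.8 40.8] F [  2.2 -11.1   4.9] [-2.05 -0.3  -0.02] grip 99.5 33.8
[0.014 0.014 0.004]
[0.014 0.014 0.004]
[0.014 0.015 0.004]
[0.014 0.015 0.004]
```

View pics/j.png

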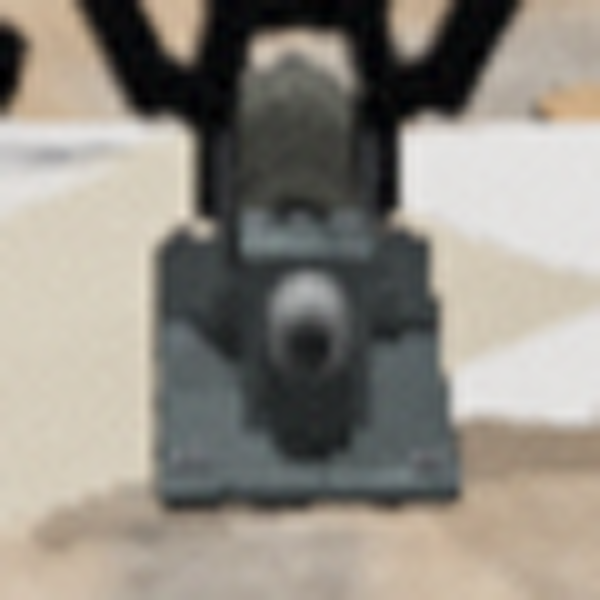

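```bash
python3 -c "
from h import *
plan(2.1,55.1,8,5)"
```

```text
[0.021 0.018 0.006]
[0.021 0.018 0.006]
[0.02  0.019 0.006]
[0.02  0.019 0.006]
[0.02  0.019 0.006]
```

{"fn": "apply_moves", "kwargs": {
  "steps": [
    [0.021, 0, 0.018, 0, 0.0055, 0, 0.2],
    [0.021, 0, 0.018, 0, 0.0055, 0, 0.2],
    [0.02, 0, 0.018, 0, 0.0055, 0, 0.2],
    [0.02, 0, 0.018, 0, 0.0055, 0, 0.2],
    [0.02, 0, 0.018, 0, 0.0055, 0, 0.2],
    [0, 0, 0, 0, 0, 0, 0.2]
  ]
}}

```text
clock: 14.1
ee_pos: [0.4911, 0.1348, 0.0339]
ee_rot: [3.138, 0.142, 1.508]
force: [1.7, -12.7, 0.7]
opening: 0.0339
grasp_force: 99.4
```

```bash
python3 -c "
from h import *
st();plan(2.0,49.5,3,5)"
```

```text
t 14.1 C XYZ mm [ 0.6  1.3 54.6] tilt 8.11 yawerr 0.23 axle end lower corner [54.9 40.9] F [  2.5 -12.6   3.2] [-2.39 -0.31 -0.1 ] grip 99.4 33.9
[0.017 0.026 0.006]
[0.016 0.026 0.006]
[0.016 0.026 0.006]
[0.015 0.026 0.006]
[0.015 0.026 0.006]
```

```bash
python3 -c "
from h import *
plan(2.5,53.6,6.6,3)"
```

```text
[0.016 0.008 0.003]
[0.016 0.008 0.003]
[0.016 0.008 0.003]
```

{"fn": "apply_moves", "kwargs": {
  "steps": [
    [0.016, 0.006, 0.007, 0, 0.003, 0, 0.2],
    [0.016, 0.006, 0.007, 0, 0.003, 0, 0.2],
    [0.016, 0, 0.007, 0, 0.003, 0, 0.2],
    [0, 0, 0, 0, 0, 0, 0.2],
    [0, 0, 0, 0, 0, 0, 0.2]
  ]
}}

```text
clock: 14.6
ee_pos: [0.4912, 0.1363, 0.0323]
ee_rot: [3.139, 0.115, 1.508]
force: [1.2, -13.9, 0.5]
opening: 0.0339
grasp_force: 99.4
```

```bash
python3 -c "
from h import *
st();plan(2.3,49.9,3,4)"
```

```text
t 14.6 C XYZ mm [ 0.6  2.2 53.2] tilt 6.58 yawerr 0.2 axle end lower corner [56.2 41. ] F [  2.  -13.8   3. ] [-2.6  -0.23 -0.09] grip 99.4 33.9
[0.011 0.021 0.005]
[0.011 0.021 0.005]
[0.01  0.021 0.005]
[0.01  0.021 0.005]
```

{"fn": "apply_moves", "kwargs": {
  "steps": [
    [0.011, 0, 0.021, 0, 0.005, 0, 0.2],
    [0.011, 0, 0.021, 0, 0.005, 0, 0.2],
    [0.01, 0, 0.021, 0, 0.005, 0, 0.2],
    [0.01, 0, 0.021, 0, 0.005, 0, 0.2],
    [0, 0, 0, 0, 0, 0, 0.2]
  ]
}}

```text
clock: 15.1
ee_pos: [0.4912, 0.1374, 0.0286]
ee_rot: [3.139, 0.052, 1.508]
force: [0.6, -13.8, -0.1]
opening: 0.0339
grasp_force: 99.4
```

```bash
python3 -c "
from h import *
st();plan(2.1,46.8,0,4)"
```

```text
t 15.1 C XYZ mm [ 0.6  2.  49.7] tilt 2.98 yawerr 0.23 axle end lower corner [56.6 40.8] F [  1.4 -13.8   2.4] [-2.67 -0.16 -0.1 ] grip 99.4 33.9
[0.008 0.018 0.004]
[0.008 0.018 0.004]
[0.008 0.018 0.004]
[0.008 0.018 0.004]
```

{"fn": "apply_moves", "kwargs": {
  "steps": [
    [0.008, 0, 0.018, 0, 0.0041, 0, 0.2],
    [0.008, 0, 0.018, 0, 0.0041, 0, 0.2],
    [0.008, 0, 0.018, 0, 0.0041, 0, 0.2],
    [0.008, 0, 0.018, 0, 0.0041, 0, 0.2],
    [0, 0, 0, 0, 0, 0, 0.2]
  ]
}}

```text
clock: 15.6
ee_pos: [0.4913, 0.1386, 0.0256]
ee_rot: [3.139, 0.001, 1.508]
force: [1.7, -14.6, 0.1]
opening: 0.0332
grasp_force: 99.5
```

```bash
python3 -c "
from h import *
import cv2
st()
s=robot.camera('top');cv2.imwrite('pics/k.png',cv2.resize(s[200:255,205:285],None,fx=9,fy=9,interpolation=cv2.INTER_CUBIC))"
```

```text
t 15.6 C XYZ mm [ 0.7  2.1 46.8] tilt 0.04 yawerr 0.22 axle end lower corner [57.1 40.8] F [  2.6 -14.5   2.6] [-2.75 -0.14 -0.04] grip 99.5 33.2
```

View pics/k.png

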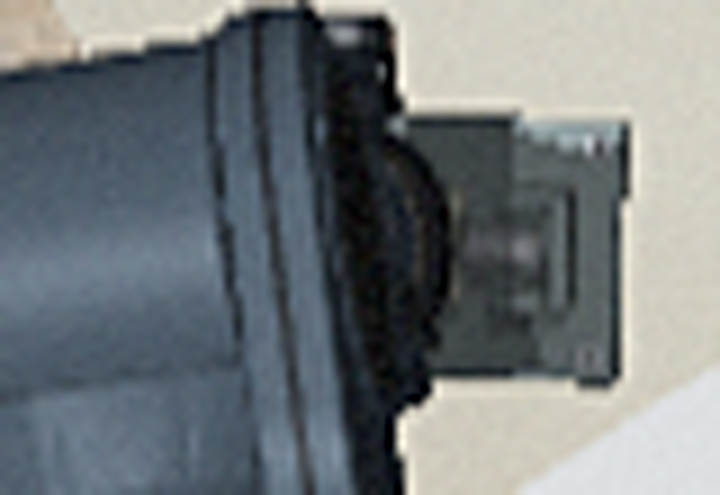

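{"fn": "apply_moves", "kwargs": {
  "steps": [
    [-0.025, 0.006, 0.01, 0, 0, 0, 0.2],
    [-0.025, 0.006, 0.01, 0, 0, 0, 0.2],
    [-0.025, 0, 0, 0, 0, 0, 0.2],
    [0, 0, 0, 0, 0, 0, 0.2]
  ]
}}

```text
clock: 16.05
ee_pos: [0.4914, 0.1368, 0.0255]
ee_rot: [3.14, -0.001, 1.509]
force: [-0.5, -12.5, 3.0]
opening: 0.0335
grasp_force: 99.7
```

```bash
python3 -c "
from h import *
st()"
```

```text
t 16.05 C XYZ mm [ 0.8  0.3 46.7] tilt -0.09 yawerr 0.14 axle end lower corner [55.4 40.8] F [  0.2 -12.5   5.5] [-2.33  0.3   0.04] grip 99.7 33.5
```

{"fn": "apply_moves", "kwargs": {
  "steps": [
    [-0.025, 0, 0, 0, 0, 0, 0.2],
    [-0.025, 0, 0, 0, 0, 0, 0.2],
    [0, 0, 0, 0, 0, 0, 0.2]
  ]
}}

```text
clock: 16.35
ee_pos: [0.4914, 0.1361, 0.0255]
ee_rot: [3.14, -0.004, 1.51]
force: [-1.3, -9.6, 3.7]
opening: 0.0336
grasp_force: 99.7
```

```bash
python3 -c "
from h import *
st()"
```

```text
t 16.35 C XYZ mm [ 0.9 -0.5 46.7] tilt -0.25 yawerr 0.11 axle end lower corner [54.6 40.9] F [-0.7 -9.6  6.2] [-1.78  0.16  0.01] grip 99.7 33.6
```

{"fn": "apply_moves", "kwargs": {
  "steps": [
    [-0.02, 0, 0, 0, 0, 0, 0.2],
    [-0.02, 0, 0, 0, 0, 0, 0.2],
    [-0.01, 0, -0.005, 0, 0, 0, 0.2],
    [0, 0, 0, 0, 0, 0, 0.2]
  ],
  "newtons": 40
}}

```text
clock: 16.75
ee_pos: [0.4914, 0.1361, 0.0255]
ee_rot: [3.14, -0.009, 1.511]
force: [0.2, -5.0, 3.5]
opening: 0.0337
grasp_force: 99.7
```

```bash
python3 -c "
from h import *
st()"
```

```text
t 16.75 C XYZ mm [ 0.8 -0.5 46.7] tilt -0.5 yawerr 0.04 axle end lower corner [54.5 41.2] F [ 0.5 -5.   6. ] [-1.09 -0.03 -0.15] grip 99.7 33.7
```

{"fn": "apply_moves", "kwargs": {
  "steps": [
    [-0.02, 0, -0.01, 0, 0, 0, 0.2],
    [-0.02, 0, -0.01, 0, 0, 0, 0.2],
    [0, 0, 0, 0, 0, 0, 0.2]
  ]
}}

```text
clock: 17.05
ee_pos: [0.4913, 0.1361, 0.0256]
ee_rot: [3.14, -0.012, 1.512]
force: [3.7, -0.2, -2.9]
opening: 0.0338
grasp_force: 99.5
```

```bash
python3 -c "
from h import *
st()"
```

```text
t 17.05 C XYZ mm [ 0.8 -0.6 46.8] tilt -0.71 yawerr -0.01 axle end lower corner [54.4 41.5] F [ 3.7  0.  -0.4] [-0.11 -0.71 -0.14] grip 99.5 33.8
```

{"fn": "apply_moves", "kwargs": {
  "steps": [
    [0, 0.015, 0, 0, 0, 0, 0.3],
    [0, 0, 0, 0, 0, 0, 0.45],
    [0, 0, 0, 0, 0, 0, 0.6],
    [0, 0, 0, 0, 0, 0, 0.7],
    [0, 0, 0, 0, 0, 0, 0.8],
    [0, 0, 0, 0, 0, 0, 0.8],
    [0, 0, 0, 0, 0, 0, 0.8]
  ]
}}

```text
clock: 17.75
ee_pos: [0.491, 0.1353, 0.0258]
ee_rot: [3.142, -0.01, 1.512]
force: [0.8, 0.7, -0.9]
opening: 0.0681
grasp_force: 0.0
```

```bash
python3 -c "
from h import *
st()"
```

```text
t 17.75 C XYZ mm [ 0.6 -1.4 47. ] tilt -0.6 yawerr 0.0 axle end lower corner [53.6 41.6] F [0.7 0.8 1.6] [0.   0.   0.02] grip 0.0 68.1
```

Released cleanly. I'll lift, back off towards the robot, and look.

{"fn": "apply_moves", "kwargs": {
  "steps": [
    [0, 0, -0.15, 0, 0, 0, 0.8],
    [0, 0, -0.3, 0, 0, 0, 0.8],
    [0, 0, -0.6, 0, 0, 0, 0.8],
    [0, 0, -0.8, 0, 0, 0, 0.8],
    [0, 0, -0.8, 0, 0, 0, 0.8],
    [0, 0, -0.8, 0, 0, 0, 0.8],
    [0, -0.6, 0, 0, 0, 0, 0.8],
    [0, -0.8, 0, 0, 0, 0, 0.8],
    [0, -0.8, 0, 0, 0, 0, 0.8],
    [0, -0.8, 0, 0, 0, 0, 0.8],
    [0, -0.8, 0, 0, 0, 0, 0.8],
    [0, 0, 0, 0, 0, 0, 0.8]
  ]
}}

```text
clock: 18.95
ee_pos: [0.3363, 0.143, 0.1648]
ee_rot: [-3.142, -0.011, 1.513]
force: [0.1, 0.0, 0.7]
opening: 0.0683
grasp_force: 0.0
```

```bash
python3 -c "
from h import *
import cv2
st()
s=robot.camera('top');e=robot.camera('side')
q=np.zeros((420,800,3),np.uint8);q[:385,:560]=cv2.resize(s[200:255,205:285],None,fx=7,fy=7,interpolation=cv2.INTER_CUBIC);q[:,560:]=cv2.resize(e[180:240,278:313],(240,420),interpolation=cv2.INTER_CUBIC);cv2.imwrite('pics/l.png',q)"
```

```text
t 18.95 C XYZ mm [-154.3   -2.9  186. ] tilt -0.62 yawerr -0.09 axle end lower corner [ 52.2 180.6] F [0.1 0.1 3.2] [-0.01  0.02 -0.05] grip 0.0 68.3
```

View pics/l.png

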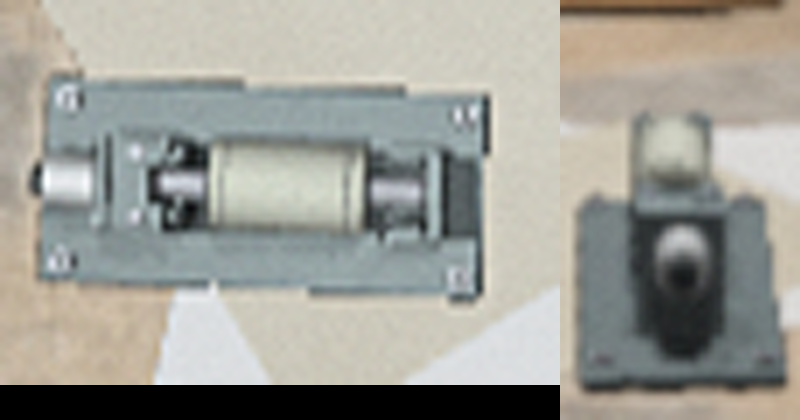

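Top view: the axle lies in the head slot (about 180,183) and in the bay (about 400,190), with its end at the wall and the body straight between them. Nothing touches it, so I hand in.

```bash
python3 -c "
from workcell import robot
print(robot.close_job())"
```

```text
the job is handed in; nothing more can be done
None
```

I fitted the long-axle roller into the cradle, with its axle under the head roof and in the bay against the end wall. The wrist force peaked at about 14.5 N in the readings, about 11.5 mm of plunger travel. I released it, backed the arm clear and handed the job in at about 19 s. I judged that it is level from the last contact readings and the camera pictures; I didn't measure it separately, and the hand-in returned no verdict.

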